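Index the notched flange to the nest pointer

TASK

Two aluminium filler-neck flanges sit on turning nests on the weld table. Turn the flange that has a notch in its rim until the notch squarely faces the small steel pointer on its own nest, and leave it there; it turns on its axle when the edge of the notch is pushed sideways. Do not turn the other flange, the one with a flat instead of a notch.

Things in the scene. Friction and masses are not known exactly. Their poses are not given: they have to be found in the camera images.
- notch_mouth (a point): Middle of the mouth of the notch, at the notched flange's top face, 80 mm from its axle; x axis points outward. Flange: bare aluminium disc, 160 mm diameter, 20 mm thick, underside 12 and top 32 mm above the table; turns on a fixed axle both ways without stops, needs 2 to 3 N at the notch, stays where left. Notch: right through, 50 mm wide, parallel walls, from 50 to 80 mm from the axle.
- nest_centre (a point): Point on the vertical axle of the nest that carries the notched flange, 32 mm above the table; fixed. The nest is a grey round base plate, 240 mm across, 10 mm high; neck, steel cap and nut at the axle (88 mm across) reach 51 mm above the table. The other nest looks the same. Clutter near the nests is at most 50 mm high; a red toggle clamp, 190 mm high, stands to the left of both nests.
- pointer_tip (a point): Tip of the mark: a flat steel pointer, 20 mm wide, 30 mm long, fixed on the same nest's base plate outside the flange's rim and pointing at the axle; its top is 16 mm above the table (its screw 19 mm). The tip is 88 mm from the axle. The notch faces it when axle, notch mouth and tip are in line, mouth and tip 8 mm apart.
- other_flat (a point): Middle of the flat on the rim of the other flange, at its top face, 32 mm above the table and 65 mm from its axle; x axis points outward. That flange has the same diameter, thickness and material, but a straight flat about 93 mm long and no notch. It turns as easily on its own nest; leave it alone.
There are look-alikes about, which are no part of the job. What is shaped like the part that bears notch_mouth but orange is not meant.

How it is judged (in metres and radians):
At the end, for the whole second after the job is handed in: The middle of the notch's mouth is within 19 mm (seen from above) of the pointer's tip, that is within about 12 degrees of facing it, and the other flange's flat is within 12 mm of where it began (horizontal distance between notch_mouth and pointer_tip below 0.019 m and distance of other_flat from where it was at the start of the episode below 0.012 m); the robot touches nothing.
It fails at once if the other flange is turned (its flat moves more than 20 mm) (distance of other_flat from where it was at the start of the episode above 0.02 m).
It also fails if it takes over 48 s, if anything falls off the work surface, if the arm or the gripper's body presses on something with over 40 N, if the wrist force passes 120 N, or if a joint passes its speed limit or range.

ROBOT

A 6-joint arm with a two-finger parallel gripper is mounted at the origin on the work surface. World frame = base frame: x ahead of the robot, y to its left, z up, the work surface at z = 0. Lengths are in mm, angles in rad, forces in N, time in s.
With the tool pointing down it reaches from about 250 to 775 mm from the base axis. Payload 4 kg.
Tool frame: the origin (TCP) lies midway between the tips of the shut fingers; the grasp point (between the pads) lies 19 mm behind it (arm.grasp_offset is the distance from the TCP to the grasp point, in mm); z points along the fingers, y is the direction in which the jaws open and shut (so a half turn about z gives the same grasp; the last joint's range is limited). The gripper opens to 94 mm and grips with 3 to 60 N. Pads are 16 mm wide; open, the fingers measure 119 mm over their backs; the gripper's body (75 mm by 177 mm) begins 78 mm behind the grasp point.
Start: joints at [1.089, 0.087, 1.371, -0, 1.684, -0.103], TCP at [203.404, 511.025, 205.506] pointing down, gripper open.
Joint ranges: [-3.1, 3.1], [-0.76, 2.03], [0.27, 2.55], [-1.08, 4.22], [0.17, 2.65], [-2.57, 2.57]. Speed limits (rad/s): [2.79, 2.79, 3.14, 3.14, 3.14, 3.14].

INTERFACE

Orientations are given as a rotation vector (axis times angle).
In Python, from bench import status, grab_frame, workorder, finder, arm gives the robot as it stands.
- The arm moves only by the tool carry_out, never from a script. Its argument "targets" is one flat list of numbers, 6 for each row, row after row: the shift along the tool's x, y, z in mm, then the turn, a rotation vector about the tool's x, y, z in rad. In form: [tx, ty, tz, wx, wy, wz, tx, ty, tz, wx, wy, wz, ...]. A call has 1 to 12 rows; each row shifts and turns the commanded pose from where the row before left it, along the tool's axes as they then stand; what a row does not reach is not made up. A row lasts 1/8 s, in which the tool goes at most 62.5 mm and 10.7 degrees, less where a joint would pass 70% of its speed; a pose out of reach is approached as far as the arm can. A call is refused whole if a number of a shift passes 62.5 or a number of a turn 0.188, either way. A call with a gripper value outside its range is refused whole. "claw" is the closure, from 0 (fully open) to 1 (shut), set as the call begins (left out, the last holds). The fingers move at their own pace and stop on an object; "squeeze" is the grip in N (left out, the last holds). Time passes only in rows, so rows that do not move let the fingers close. It gives the time, the measured TCP pose, the force and the opening at its end, in the units of the state.
- status.get_obs(): the state, without advancing time (a new reading comes with each control period).
- grab_frame(name): name is "scene" or "top" or "wrist"; returns a dict with "image" (420x560x3 uint8, red, green, blue), "z_map" (420x560 float32, mm along the optical axis (not along the pixel's ray), 0 where there is no reading), "mtx" (3x3 intrinsics, pixels), "R" (3x3) and "t" (3): a world point X has camera coordinates R X + t. Camera axes: x right, y down, z forward; pixel columns grow to the right and rows downward; lengths in mm; the calibration is good to about 2 mm. A picture is of the moment at which its call begins.
- workorder.sign_off(): hands the job in, once; it reports no verdict.
Trained networks look in the newest picture that a camera, given by its name, has taken for a name from the list of things; names that differ only in an ending like _2 or _b are one class to them, and where a whole thing is asked for, a point or a joint stands for the part that bears it (a point fixed in the world has none). Each returns a list of dicts, best first, with "p" (0 to 1); they miss things now and then, are a little off and sometimes report something else, mostly with a low value. They report only what shows in the picture. A call takes as long as a camera call. They do not tell look-alikes from the thing itself.
- finder.spot_in(camera, query): "bbox" ([centre column, centre row, width, height] in pixels, round what is visible of it).
- finder.outline_of(camera, query): "pixels" (420x560 bool, what is visible of it) and "bbox" ([centre column, centre row, width, height] in pixels, round what is visible of it).
- finder.place_of(camera, query): "pixel" ([column, row] in pixels: a listed point, or the origin of a listed thing).
The state is a dict: "clock": time; "joint_positions": joint angles; "joint_vel": joint speeds; "joint_efforts": joint torques, N m; "tcp_pos": TCP position; "tool_rot": TCP orientation; "force": force on the tool from outside, world axes, zero at the start; "moment": the same for the moment, N m; "grip_width": finger opening in mm.
Only numpy, scipy, OpenCV 4.12 (cv2) and the standard library are available. Lean on these libraries where they do the work, as an engineer would, in place of code of your own. Each camera call takes 0.05 s, during which the arm holds its last target.

## Working session

There is one attempt and no reset: what is moved stays moved. The work goes in short steps, Python scripts to look and compute and a tool call to move; the robot and the scene stay as the last step left them, time stands still between calls to the robot, and variables do not carry over. Pictures are saved under pics/ and viewed, and the job is handed in when it is done.

Besides the shell and the picture viewer there is one more tool, called after "Request:" as name(argument=value, ...) on one line, values as JSON. carry_out: Moves the arm, as the interface text tells. Its arguments: {"type":"object","properties":{"targets":{"type":"array"},"claw":{"type":"number"},"squeeze":{"type":"number"}},"required":["targets"]}

```bash
mkdir -p pics
cat > h.py <<'E'
import numpy as np, cv2
from bench import status, grab_frame, workorder, finder, arm
def ray(f,px,z):
    M=np.array(f["mtx"]);R=np.array(f["R"]);t=np.array(f["t"])
    d=R.T@np.linalg.inv(M)@np.array([px[0],px[1],1.]); c=-R.T@t
    return c+d*(z-c[2])/d[2]
def save(f,n): cv2.imwrite("pics/"+n+".png",cv2.cvtColor(f["image"],cv2.COLOR_RGB2BGR))
E
python3 - <<'E'
from h import *
for c in ("top","scene"):
    f=grab_frame(c); save(f,c+"0")
    for q,z in (("notch_mouth",32),("nest_centre",32),("pointer_tip",16),("other_flat",32)):
        for r in finder.place_of(c,q): print(c,q,round(r["p"],2),np.round(r["pixel"]),np.round(ray(f,r["pixel"],z)))
print(status.get_obs())
E
```

```text
top notch_mouth 0.9 [191. 286.] [257. 201.  32.]
top notch_mouth 0.72 [178. 151.] [609. 209.  32.]
top nest_centre 0.7 [161. 308.] [212. 279.  32.]
top nest_centre 0.69 [186. 183.] [520. 194.  32.]
top pointer_tip 0.97 [153. 195.] [502. 285.  16.]
top pointer_tip 0.73 [131. 328.] [173. 359.  16.]
top other_flat 0.59 [361. 167.] [ 509. -262.   32.]
scene notch_mouth 0.87 [301. 330.] [606. 196.  32.]
scene notch_mouth 0.69 [406. 218.] [246. 202.  32.]
scene nest_centre 0.94 [439. 224.] [215. 269.  32.]
scene nest_centre 0.76 [324. 304.] [534. 196.  32.]
scene pointer_tip 0.86 [482. 234.] [163. 350.  16.]
scene pointer_tip 0.72 [370. 317.] [492. 277.  16.]
scene other_flat 0.94 [177. 187.] [ 513. -257.   32.]
{'clock': 0.5, 'joint_positions': array([ 1.08886086e+00,  8.72250281e-02,  1.37073303e+00,  5.64463956e-06,
        1.68360124e+00, -1.03105814e-01]), 'joint_vel': array([-0.00120668, -0.00040212, -0.00161426,  0.00103636, -0.00484602,
        0.00045642]), 'joint_efforts': array([-8.30048302e-04, -3.39623880e+01, -3.02266288e+01,  7.17529957e-02,
        2.43935734e-02, -7.86446662e-06]), 'tcp_pos': array([203.41683857, 511.00765998, 205.47540352]), 'tool_rot': array([5.91510545e-01, 3.08539997e+00, 5.26982949e-05]), 'force': array([-0.72148453,  0.55468228,  0.24409024]), 'moment': array([-0.02007397,  0.00925059, -0.07458671]), 'grip_width': 93.84073996532959}
```

View pics/top0.png

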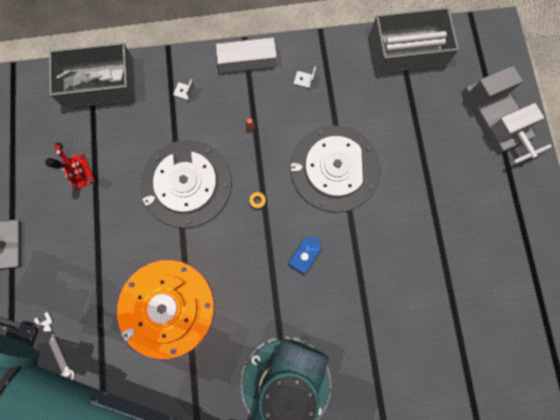

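View pics/scene0.png

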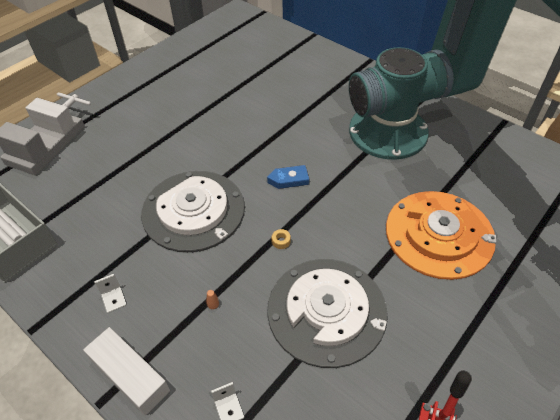

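The top view shows the notched silver flange at about (184,181) px, its notch facing up at (181,157) and its pointer at (149,200). The orange look-alike is at (165,308), and the flat flange is at (337,165). Next I refine the measurements.

```bash
cat >> h.py <<'E'
from scipy.optimize import least_squares
def pts(f,mask,zlo,zhi):
    v,u=np.nonzero(mask); z=f["z_map"][v,u]; k=z>0; u,v,z=u[k],v[k],z[k]
    X=(np.linalg.inv(f["mtx"])@np.vstack([u,v,np.ones_like(u)]))*z
    W=(np.array(f["R"]).T@(X-np.array(f["t"]).reshape(3,1))).T
    return W[(W[:,2]>zlo)&(W[:,2]<zhi)]
def topcloud(f,x,y,r,zlo,zhi):
    P=pts(f,np.ones(f["z_map"].shape,bool),zlo,zhi)
    return P[np.hypot(P[:,0]-x,P[:,1]-y)<r]
E
python3 - <<'E'
from h import *
for c in ("top","scene"):
    f=grab_frame(c)
    for q in ("notch_mouth","pointer_tip","nest_centre"):
        for r in finder.place_of(c,q): print(c,q,round(r["p"],2),np.round(r["pixel"],1),np.round(ray(f,r["pixel"],16 if q[0]=='p' else 32),1))
    P=topcloud(f,525,195,140,4,15); print("plate",len(P),P[:,2].mean(),(P.min(0)+P.max(0))/2,np.ptp(P,axis=0))
    P=topcloud(f,525,195,100,42,60); print("cap",len(P),P.mean(0),(P.min(0)+P.max(0))/2,np.ptp(P,axis=0))
    P=topcloud(f,525,195,140,26,40); print("fl",len(P),P[:,2].mean(),(P.min(0)+P.max(0))/2,np.ptp(P,axis=0))
    # missing angles of flange in annulus 55..78
    for r in finder.outline_of(c,"notch_mouth"):
        m=r["pixels"]; v,u=np.nonzero(m); print("mask",r["p"],r["bbox"],m.sum())
f=grab_frame("top"); P=np.linalg.inv(f["mtx"])
# rectified map 1px=0.5mm, z=32
M=np.array(f["mtx"]);R=np.array(f["R"]);t=np.array(f["t"])
def rect(z,n):
    g=np.mgrid[0:600,0:600]; x=675-g[0]*.5; y=345-g[1]*.5
    X=np.stack([x.ravel(),y.ravel(),np.full(x.size,z)]); p=M@(R@X+t.reshape(3,1)); p=(p[:2]/p[2]).astype(np.float32)
    im=cv2.remap(f["image"],p[0].reshape(600,600),p[1].reshape(600,600),cv2.INTER_CUBIC)
    cv2.circle(im,(300,300),4,(255,0,0),1)
    cv2.imwrite(n,im[:,:,::-1])
rect(32,"pics/r32.png");
E
```

```text
top notch_mouth 0.95 [188.8 291. ] [245.1 208.5  32. ]
top notch_mouth 0.84 [180.9 152.2] [604.9 200.9  32. ]
top pointer_tip 0.91 [152.9 198. ] [494.4 285.7  16. ]
top nest_centre 0.95 [187.7 184. ] [516.5 189.9  32. ]
top nest_centre 0.78 [164.4 308.9] [209.5 270.9  32. ]
top nest_centre 0.27 [362.3 162.8] [ 519.1 -267.4   32. ]
plate 3386 9.87787045053309 [525.06872501 195.13588472   9.49949213] [267.61262291 276.47547724  10.96726637]
cap 475 [525.7099554  198.57788548  45.1214104 ] [522.38570049 201.11483279  48.76713498] [79.93800491 79.54268513 13.51261592]
fl 2107 32.713350002430104 [524.68197673 198.05827487  33.08987342] [156.63671375 158.62173132  13.8110591 ]
mask 0.84 [164.9, 307.4, 67.4, 65.5] 2627
mask 0.57 [183.8, 183.1, 62.0, 58.7] 2301
scene notch_mouth 0.72 [302.  331.3] [607.1 199.3  32. ]
scene notch_mouth 0.71 [405.  219.7] [251.5 204.5  32. ]
scene pointer_tip 0.8 [479.7 233. ] [164.7 346.1  16. ]
scene pointer_tip 0.67 [371.3 319.4] [493.7 282.3  16. ]
scene nest_centre 0.98 [441.4 226.6] [216.5 275.8  32. ]
scene nest_centre 0.82 [323.2 301.2] [530.4 190.7  32. ]
plate 5456 10.548596620970018 [526.79979672 194.69980588   9.4958069 ] [271.54981669 276.34706423  10.97961405]
cap 846 [529.05939201 200.07427753  45.53309717] [528.0903874  201.1266867   48.27676623] [75.37915603 77.88959482 12.5499778 ]
fl 3381 33.221513971211415 [526.02948881 200.05033443  32.98713827] [156.69825064 158.96137053  13.96308157]
mask 0.98 [443.0, 229.8, 76.7, 65.7] 2956
mask 0.85 [330.1, 306.4, 84.9, 76.5] 3750
```

View pics/r32.png

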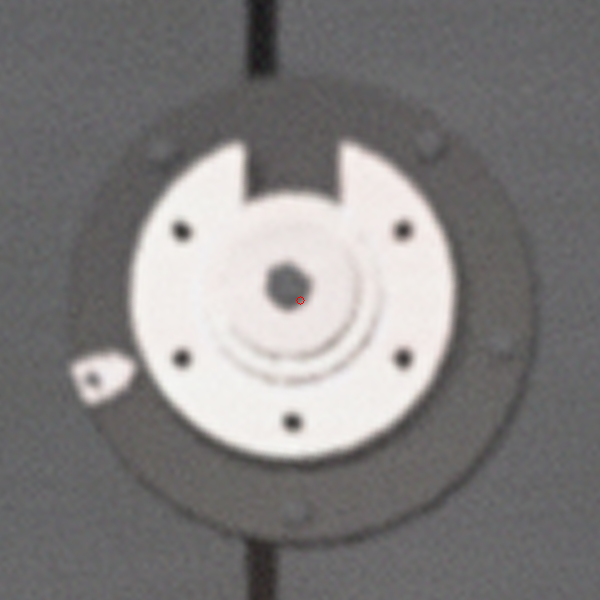

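Request:
carry_out(targets=[-40,-12,0,0,0,0,-40,-12,0,0,0,0,-40,-12,0,0,0,0,-40,-12,0,0,0,0,-40,-12,0,0,0,0,-40,-12,0,0,0,0,-40,-12,0,0,0,0,-40,-12,0,0,0,0,-40,-12,0,0,0,0,-40,-12,0,0,0,0,-40,-12,0,0,0,0,-40,-12,0,0,0,0], claw=1)

```text
clock: 2.55
tcp_pos: [597.2, 198.8, 205.5]
tool_rot: [0.592, 3.085, 0.0]
force: [-0.1, 0.2, 0.1]
grip_width: 1.0
```

Request:
carry_out(targets=[0,0,0,0,0,0.184,0,0,0,0,0,0.184,0,0,0,0,0,0.184,0,0,0,0,0,0.184,0,0,0,0,0,0.184,0,0,0,0,0,0.184,0,0,0,0,0,0.184,0,0,0,0,0,0.184,0,0,0,0,0,0.184,0,0,0,0,0,0.184,0,0,0,0,0,0.184,0,0,0,0,0,0.184])

```text
clock: 4.05
tcp_pos: [596.1, 199.7, 205.4]
tool_rot: [-3.024, -0.851, 0.0]
force: [0.1, 0.3, -0.0]
grip_width: 0.5
```

Request:
carry_out(targets=[0,0,20,0,0,0.184,0,0,20,0,0,0.184,0,0,20,0,0,0.184,0,0,0,0,0,0,0,0,0,0,0,0])

```text
clock: 4.68
tcp_pos: [596.5, 199.8, 146.4]
tool_rot: [-3.141, -0.008, -0.002]
force: [0.7, 0.7, 0.5]
grip_width: 0.6
```

Run:
```python
from h import *
s=status.get_obs(); print(s["clock"],s["tcp_pos"],s["tool_rot"],s["grip_width"],s["force"],s["joint_positions"])
R=cv2.Rodrigues(s["tool_rot"])[0]; print(R.round(3))
f=grab_frame("wrist"); save(f,"w1")
for q in ("notch_mouth","pointer_tip","nest_centre"):
    for r in finder.place_of("wrist",q): print(q,round(r["p"],2),np.round(r["pixel"],1),np.round(ray(f,r["pixel"],16 if q[0]=='p' else 32),1))
save(grab_frame("scene"),"s1")
```

```text
4.675 [596.5272513  199.8460272  146.38201589] [-3.14121256e+00 -8.47700020e-03 -1.83126824e-03] 0.5748131773743047 [0.73721373 0.72252128 0.48053025] [2.33122677e-01 2.79334634e-01 1.26448014e+00 9.21310033e-05
 1.59655866e+00 1.79852417e+00]
[[ 1.     0.005  0.001]
 [ 0.005 -1.     0.   ]
 [ 0.001 -0.    -1.   ]]
```

View pics/w1.png

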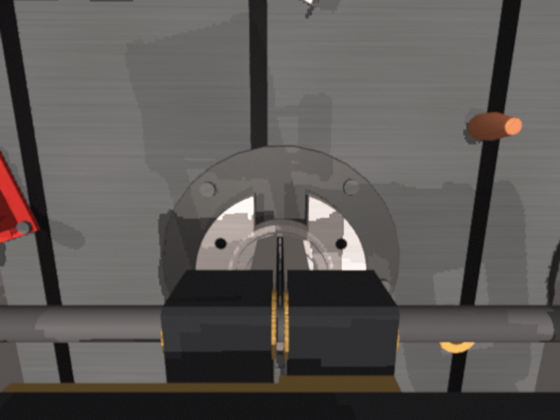

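View pics/s1.png

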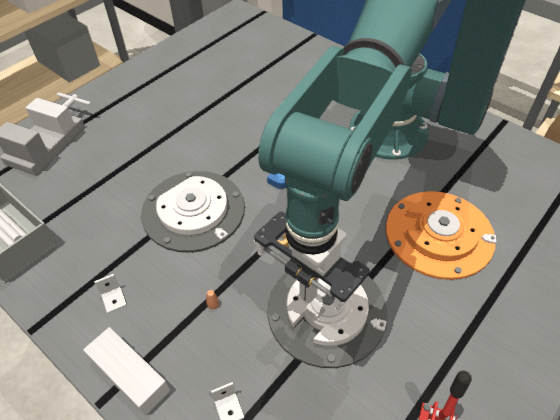

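The wrist view shows the notch walls at columns 255 and 307, which centres the fingers at column 281. Next I check the notch-mouth corners in world coordinates.

Run:
```python
from h import *
f=grab_frame("wrist")
for p in ((255,196),(307,194),(255,223),(307,222)): print(p,ray(f,p,32).round(1))
```

```text
(255, 196) [603.4 221.7  32. ]
(307, 194) [605.4 175.4  32. ]
(255, 223) [578.4 222.1  32. ]
(307, 222) [579.5 174.8  32. ]
```

Request:
carry_out(targets=[0,0,31,0,0,0,0,0,31,0,0,0,0,0,31,0,0,0,0,0,31,0,0,0,0,0,0,0,0,0])

```text
clock: 5.6
tcp_pos: [593.8, 199.2, 18.4]
tool_rot: [3.14, 0.005, -0.01]
force: [-0.0, -0.1, 1.2]
grip_width: 0.6
```

Request:
carry_out(targets=[-0.3,-6.9,0,0,0,-0.1,-0.3,-6.9,0,0,0,-0.1,-0.3,-6.9,0,0,0,-0.1,-0.3,-6.9,0,0,0,-0.1,-0.3,-6.9,0,0,0,-0.1,0,0,0,0,0,0])

```text
clock: 6.35
tcp_pos: [588.9, 233.1, 23.9]
tool_rot: [3.043, 0.78, 0.005]
force: [-0.1, -1.6, 2.5]
grip_width: 0.4
```

```bash
cat >> h.py <<'E'
def rep():
    s=status.get_obs(); p=s["tcp_pos"]; R=cv2.Rodrigues(s["tool_rot"])[0]; d=p[:2]-[527,198.5]
    print(s["clock"],p.round(1),"r",np.hypot(*d).round(1),"ang",np.degrees(np.arctan2(d[1],d[0])).round(1),"head",np.degrees(np.arctan2(R[1,0],R[0,0])).round(1),s["force"].round(1))
E
python3 - <<'E'
from h import *
rep(); save(grab_frame("scene"),"s2")
E
```

```text
6.35 [588.9 233.1  23.9] r 71.0 ang 29.2 head 28.8 [-0.1 -1.6  2.5]
```

View pics/s2.png

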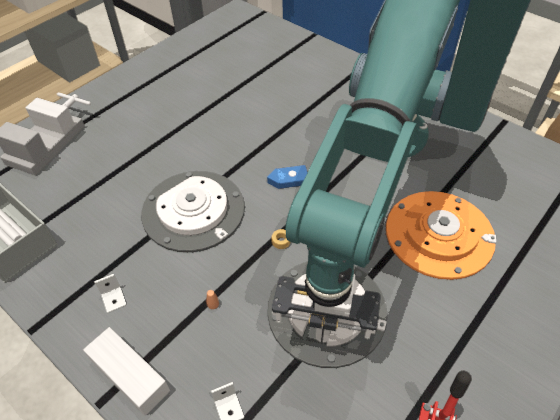

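Request:
carry_out(targets=[-0.5,-6.9,0.4,0,0,-0.1,-0.5,-6.9,0.4,0,0,-0.1,-0.5,-6.9,0.4,0,0,-0.1,-0.5,-6.9,0.4,0,0,-0.1,-0.5,-6.9,0,0,0,-0.1,-0.5,-6.9,0,0,0,-0.1,-0.3,-6.9,0,0,0,-0.1,-0.3,-6.9,0,0,0,-0.1,-0.3,-6.9,0,0,0,-0.1,-0.3,-6.9,0,0,0,-0.1,0,0,0,0,0,0])

```text
clock: 7.78
tcp_pos: [533.8, 268.5, 23.5]
tool_rot: [2.294, 2.141, 0.01]
force: [1.0, -0.9, 5.8]
grip_width: 0.2
```

Run:
```python
from h import *
rep(); save(grab_frame("scene"),"s3"); save(grab_frame("top"),"t3"); save(grab_frame("wrist"),"w3")
a,b=[cv2.imread("pics/%s.png"%n)[110:410,100:450] for n in("s3","t3")]; cv2.imwrite("pics/c3.png",np.hstack([a,b]))
```

```text
7.775 [533.8 268.5  23.5] r 70.3 ang 84.4 head 86.0 [ 1.  -0.9  5.8]
```

View pics/c3.png

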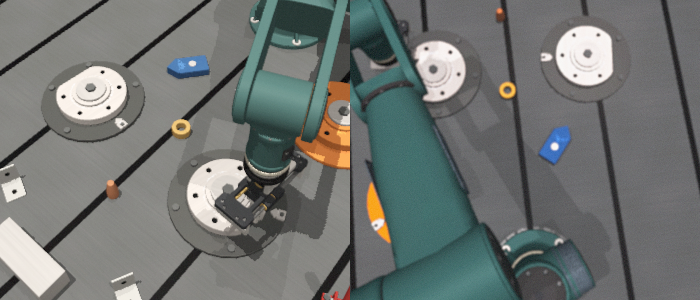

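View pics/w3.png

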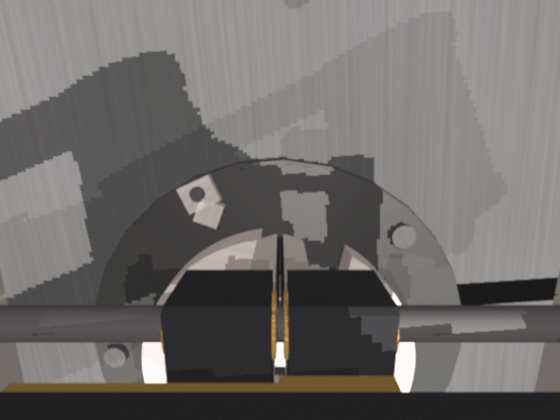

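Request:
carry_out(targets=[-0.4,-6.9,0,0,0,-0.1,-0.4,-6.9,0,0,0,-0.1,-0.4,-6.9,0,0,0,-0.1,-0.4,-6.9,0,0,0,-0.1,-0.3,-5.5,0,0,0,-0.08,-0.2,-3.5,0,0,0,-0.05,0,0,0,0,0,0,0,0,0,0,0,0])

```text
clock: 8.93
tcp_pos: [498.5, 262.0, 23.3]
tool_rot: [1.654, 2.667, 0.01]
force: [0.1, 0.3, 5.9]
grip_width: -0.0
```

Run:
```python
from h import *
rep(); save(grab_frame("scene"),"s4"); f=grab_frame("wrist"); save(f,"w4")
for q in ("notch_mouth","pointer_tip","nest_centre"):
    for r in finder.place_of("wrist",q): print(q,round(r["p"],2),np.round(r["pixel"],1),np.round(ray(f,r["pixel"],16 if q[0]=='p' else 32),1))
```

```text
8.925 [498.5 262.   23.3] r 69.6 ang 114.2 head 116.4 [0.1 0.3 5.9]
pointer_tip 0.62 [293.5 214.1] [496.4 282.   16. ]
nest_centre 0.6 [274.9 371.1] [527.3 195.   32. ]
```

View pics/w4.png

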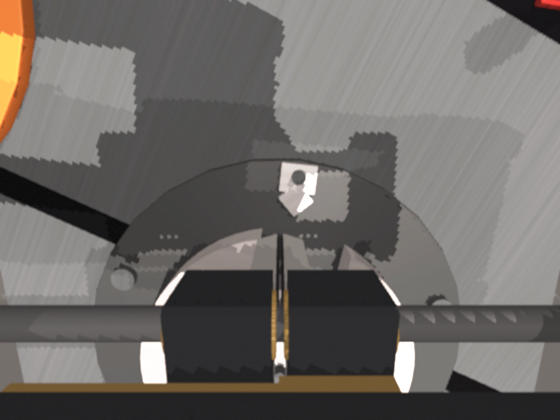

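View pics/s4.png

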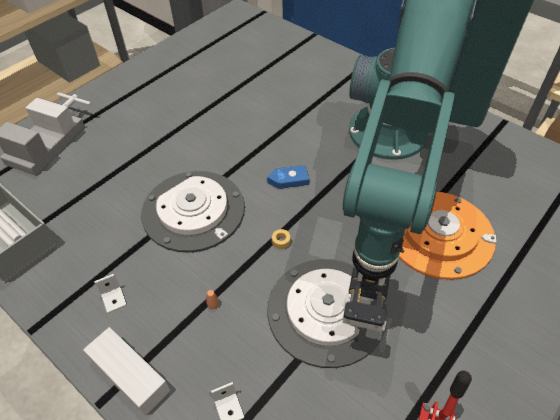

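Request:
carry_out(targets=[-0.1,-3.5,0,0,0,-0.05,-0.1,-3.5,0,0,0,-0.05,0,-0.8,0,0,0,-0.012,0,0,0,0,0,0,0,0,0,0,0,0,0,3,0,0,0,0,0,2,0,0,0,0])

```text
clock: 10.05
tcp_pos: [493.5, 259.5, 20.1]
tool_rot: [-1.503, -2.759, -0.001]
force: [0.6, 0.7, 0.3]
grip_width: 0.5
```

Request:
carry_out(targets=[0,0,-20,0,0,0,0,0,-50,0,0,0,0,0,-50,0,0,0,0,0,-50,0,0,0,0,0,0,0,0,0,0,0,0,0,0,0])

```text
clock: 10.8
tcp_pos: [492.8, 259.2, 188.7]
tool_rot: [-1.501, -2.758, 0.002]
force: [-0.4, -0.6, -0.0]
grip_width: 0.3
```

Run:
```python
from h import *
rep(); f=grab_frame("scene");save(f,"s5"); 
for q in ("notch_mouth","pointer_tip","other_flat"):
    for r in finder.place_of("scene",q): print(q,round(r["p"],2),np.round(r["pixel"],1),np.round(ray(f,r["pixel"],16 if q[0]=='p' else 32),1))
f=grab_frame("wrist"); save(f,"w5")
for q in ("notch_mouth","pointer_tip","nest_centre"):
    for r in finder.place_of("wrist",q): print(q,round(r["p"],2),np.round(r["pixel"],1),np.round(ray(f,r["pixel"],16 if q[0]=='p' else 32),1))
```

```text
10.8 [492.8 259.2 188.7] r 69.7 ang 119.4 head 122.9 [-0.4 -0.6 -0. ]
notch_mouth 0.96 [405.9 221. ] [253.4 208.   32. ]
notch_mouth 0.69 [368.1 314.3] [496.8 274.6  32. ]
pointer_tip 0.98 [370.9 316.8] [489.6 278.5  16. ]
pointer_tip 0.73 [480.3 235.4] [169.8 350.1  16. ]
other_flat 0.69 [172.5 186. ] [ 518.1 -268.3   32. ]
pointer_tip 0.59 [296.9 178.1] [497.6 281.4  16. ]
nest_centre 0.62 [27.9 13.7] [209.3 275.5  32. ]
```

View pics/w5.png

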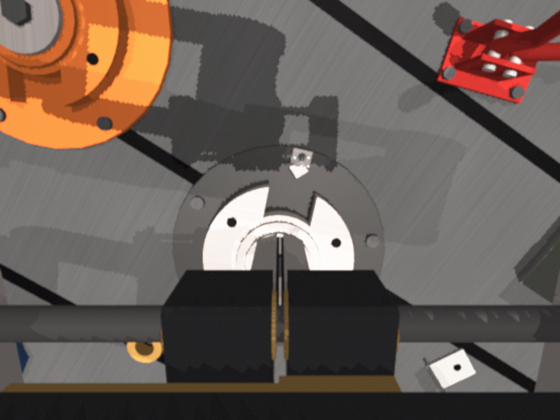

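View pics/s5.png

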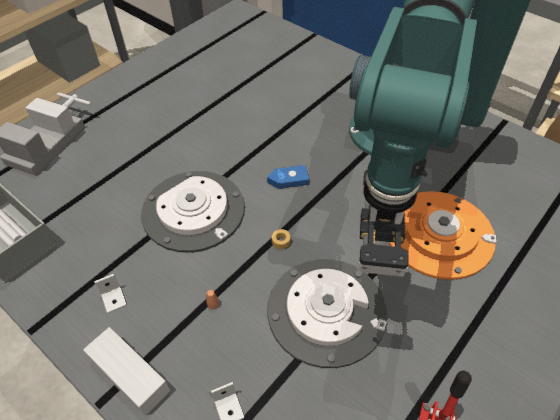

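The wrist view shows the mouth corners at about (268,186) and (315,193), with the pointer tip at (297,178). The notch now looks square to the pointer, so I compute the angle error.

Run:
```python
from h import *
f=grab_frame("wrist")
a,b,c,d=[ray(f,p,32) for p in ((268,186),(315,193),(266,210),(309,219))]; t=ray(f,(297,179),16)
print(a,b,c,d,t)
C=np.array([527,198.5])
m=(a+b)[:2]/2-C; tt=t[:2]-C
print(np.degrees(np.arctan2(m[1],m[0])),np.degrees(np.arctan2(tt[1],tt[0])),np.hypot(*m),np.hypot(*tt))
e=(a+b-c-d)[:2]; print(np.degrees(np.arctan2(e[1],e[0])))
im=cv2.imread("pics/w5.png")[130:260,160:400]; cv2.imwrite("pics/w5z.png",cv2.resize(im,None,fx=3.3,fy=3.3,interpolation=2))
```

```text
[476.84094575 260.58262123  32.        ] [520.90025616 280.4782409   32.        ] [488.53542739 238.32587     32.        ] [531.13068208 254.424128    32.        ] [499.55823594 280.93123354  16.        ]
111.33169133184103 108.41285486693388 77.3281713862256 86.87898869911035
114.40996064430327
```

View pics/w5z.png

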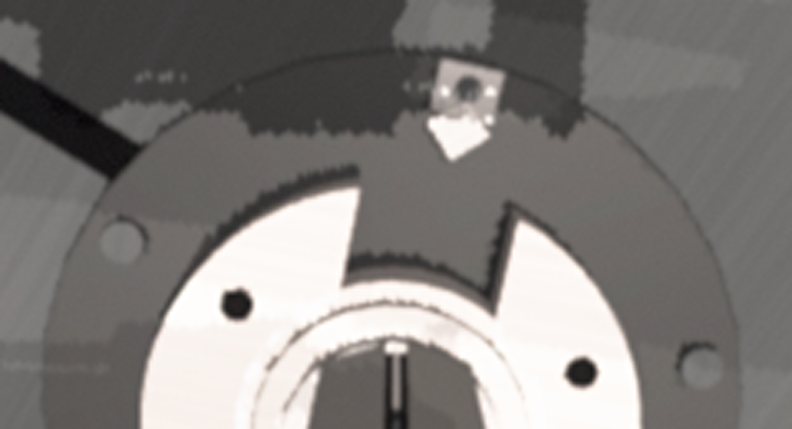

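Run:
```python
from h import *
a=cv2.imread("pics/scene0.png").astype(int);b=cv2.imread("pics/s5.png").astype(int)
print(np.abs(a-b)[165:250,140:245].mean())
print(workorder.sign_off()); rep()
```

```text
4.314173669467787
the job is handed in; nothing more can be done
None
the job is handed in; nothing more can be done
```

I turned the notched silver flange about 111° counter-clockwise by pushing its notch wall with the shut fingers, then lifted clear and handed the job in at about 11 s. `sign_off` gave no verdict.

**Final checks:**
- **Notch to pointer, wrist camera:** the mouth faces about 111° and the pointer tip is at about 108°, so it is roughly 3° off. That puts mouth and tip about 10 mm apart, against the 19 mm limit.
- **Notch to pointer, scene camera:** the networks put mouth and tip about 8 mm apart, which agrees.
- **Notch walls alone:** their direction read about 114°, some 6° off the pointer, so this reading disagrees with the others. It is less exact and still inside the 12° limit.
- **Other flange:** I never touched it, and it looks the same in the scene pictures from before and after. The network's reading of its flat did shift about 12 mm, from (513, -257) to (518, -268). I put that down to network scatter, since its readings of things that had not moved shifted by up to about 12 mm as well.
- **Arm clear:** the tool ended at a height of 189 mm with forces near zero.

The highest force I read was about 6 N, upward on the tool during the push. I did not find its cause, and it went away once I backed off.

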